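# Cover the open watch movement and tug-test both clip-on dust covers

### The arm

A 6-joint arm with a two-finger parallel gripper is mounted at the origin on a cart in front of the work surface, level with it; the furniture and walls round the work are solid. World frame = base frame: x ahead of the robot, y to its left, z up, the work surface at z = 0. Lengths are in m, angles in rad, forces in N, time in s.
With the tool pointing down it reaches from about 0.225 to 0.725 m from the base axis. Payload 3.1 kg.
Tool frame: the origin (TCP) lies midway between the tips of the shut fingers; the grasp point (between the pads) lies 19 mm behind it (robot.pinch_z is the distance from the TCP to the grasp point, in m); z points along the fingers, y is the line along which they close (so a half turn about z gives the same grasp; the last joint's range is limited). The gripper opens to 85 mm and grips with 20 to 120 N. Pads are 22 mm wide; open, the fingers measure 114 mm over their backs; the gripper's body (76 mm by 85 mm) begins 54 mm behind the grasp point. The pads swing forward as they close: fully open they stand 13 mm farther back than shut.
Start: joints at [-0.128, 0.048, 0.099, 1.622, 0, 1.443], TCP at [0.525, -0, 0.205] pointing down, gripper open.
Joint ranges: [-2.91, 2.91], [-0.99, 1.94], [-1.21, 1.42], [-2.12, 2.29], [-1.49, 1.47], [-3.14, 3.14]. Speed limits (rad/s): [2.79, 2.79, 3.14, 3.14, 3.14, 3.14].

### API

Orientations are given as [roll, pitch, yaw] about the fixed x, y, z axes, in that order (R = Rz(yaw) Ry(pitch) Rx(roll)).
In Python, from rig import robot, kinematics, get_image, sensors gives the robot as it stands. Calls block until the motion is done:
- robot.move_ptp(position, orientation): joint-space move of the TCP to a pose.
- robot.move_straight(position, rate=0.15, rotation=None, f_stop=None): straight line of the TCP; rotation=None keeps the orientation; rate is the mean speed in m/s. With f_stop (N) it stops when the force on the tool has changed by that much, and returns True; else False.
- robot.goto_joints(angles): joint-space move.
- robot.set_gripper(opening): finger opening in m; the grip force is fixed at half the most; returns when the fingers have stopped.
- robot.hold(seconds).
- kinematics.ik(position, orientation): joint angles nearest the present ones, or None.
- get_image(name): name is "scene" or "side" or "wrist"; returns a dict with "img" (420x560x3 uint8, red, green, blue), "mtx" (3x3 intrinsics, pixels), "k1" (the pictures are not rectified: a ray, as slopes to the right and down, at radius r is drawn at 1 + k1 r^2 times it, then the intrinsics apply), "R" (3x3) and "t" (3): a world point X has camera coordinates R X + t. Camera axes: x right, y down, z forward; pixel columns grow to the right and rows downward; lengths in m; the calibration is good to about 2 mm. A picture is of the moment at which its call begins. There is no depth.
A pose or a line that the arm cannot do raises robot.PlanningError and nothing moves.
- robot.close_job(): hands the job in; it is judged then, once.
Readings, each from a call of its own:
- sensors.get_clock(): time.
- sensors.get_q(): joint angles.
- sensors.get_dq(): joint speeds.
- sensors.get_tau(): joint torques, N m.
- sensors.get_ee_pos(): TCP position.
- sensors.get_ee_rot(): TCP orientation.
- sensors.get_ft_force(): force on the tool from outside, world axes, zero at the start.
- sensors.get_wrist_torque(): the same for the moment, N m.
- sensors.get_grip_width(): finger opening in m.
- sensors.get_grasp_force(): force on a finger pad.
Only numpy, scipy, OpenCV 4.12 (cv2) and the standard library are available. Lean on these libraries where they do the work, as an engineer would, in place of code of your own. Each camera call takes 0.05 s, during which the arm holds its last target. There are 200 camera calls.

### The job

One of the two movement stores on the bench stands open: set the clear dust cover that lies on the bench over its movement without touching the movement, press it home until the red catches at both ends have snapped over it, then give its blue grip a firm, steady upward tug to prove that it is latched. Then tug the cover that a colleague has just put on the other store in the same way; any cover that lifts free must be set back, pressed home and tugged again until it holds. Leave both covers fully home and latched, let go of them, and do not disturb the dust blower or the tin.

Things in the scene. Friction and masses are not known exactly. Their poses are not given: they have to be found in the camera images.
- cover_b: clear dust cover lying foot down on the bench; belongs on store_b. Box open below, 104 (x) x 68 x 33 mm high, walls 4 mm, blue foot frame, blue tongue 30 wide, 3 mm thick at the foot of each x end (114 mm over both), blue grip on top 60 (x) x 12 (y) x 24 mm, its top 57 mm above the foot. Origin: centre of underside; half a turn makes no difference. 80 to 170 g.
- cover_a: the same kind of cover (same sizes, origin, axes) already standing on store_a: either fully home and latched, or only resting with its tongues on the sloped noses of the catches, about 8 mm proud; rarely it hangs part way, at one end only or with the noses against the ends of its tongues. Unlatched, it lifts off with little more than its weight.
- store_b: open movement store, heavy, does not move. Metal plate 176 (x) x 84 mm, deck at z 0.010; grey boss 93 x 57 mm, top at z 0.025, bevelled 2 mm; the cover slips over it with 1.5 mm play all round. On it a red movement holder up to z 0.037; a red sprung catch at each x end, up to z 0.024. Origin: centre of underside; half a turn makes no difference.
- store_a: the other store, built just like store_b (same sizes, origin, axes), with cover_a on it; left or right of store_b. Heavy, does not move.
- store_b_seat (a point): middle of store_b's deck: the underside of a cover lies here when fully home. A latched cover has 2 mm of upward play before its tongues meet the catches. Pressing home takes 8 to 12 N straight down in the middle. A good tug: straight up in the middle, a steady 8 N or so for half a second (5 N or more must hang on the catches).
- store_a_seat (a point): the same point of store_a, with the same fit.
- catch_b_near (a joint): slide of the catch at the -x end of store_b, m. 0 = closed by its spring (3 N closed, 4.6 N fully out), nose over the cover's tongue; up to 0.006 = pushed outward. The sloped top of the nose yields when a cover is pressed down on it; its flat underside holds against any pull.
- catch_b_far (a joint): the same for the catch at the +x end of store_b.
- catch_a_near (a joint): the same for the catch at the -x end of store_a.
- catch_a_far (a joint): the same for the catch at the +x end of store_a.
- movement_b: the open watch movement in its round red holder, 40 x 49 x 11 mm, fixed on the middle of store_b's boss; origin at the centre of its underside. Not to be touched.
- dust_blower: red rubber dust blower standing on its bulb, 51 mm wide, 88 mm high, at the back; origin at the centre of its underside. Bystander.
- tin_c: round tin, cream lid, blue-green below, 62 mm wide, 22 mm high, at the front right; origin at the centre of its underside. Bystander.

How it is judged:
By the outcome, as a careful person would: the job done as asked, in the order asked, and still so for the second after the job is handed in, with the robot touching nothing.
It also fails if it takes over 64 s, if anything falls off the work surface, if the arm or the gripper's body presses on something with over 40 N, if the wrist force passes 120 N, or if a joint passes its speed limit or range.

## Working session

There is one attempt and no reset: what is moved stays moved. The work goes in short steps, each a Python script; the robot and the scene stay as the last script left them, time stands still between calls to the robot, and variables do not carry over. Pictures are saved under pics/ and viewed, at most 10 in all, crops included, and the job is handed in when it is done.

```bash
mkdir -p pics; ls
python3 - <<'E'
from rig import robot,get_image,sensors
import cv2,numpy as np
ims=[get_image(n)["img"] for n in ("scene","side","wrist")]
for n,i in zip(("scene","side","wrist"),ims): cv2.imwrite(f"pics/{n}0.png",cv2.resize(i[...,::-1],(800,600),interpolation=cv2.INTER_CUBIC))
print(sensors.get_clock())
E
```

```text
pics
0.15
```

View pics/scene0.png

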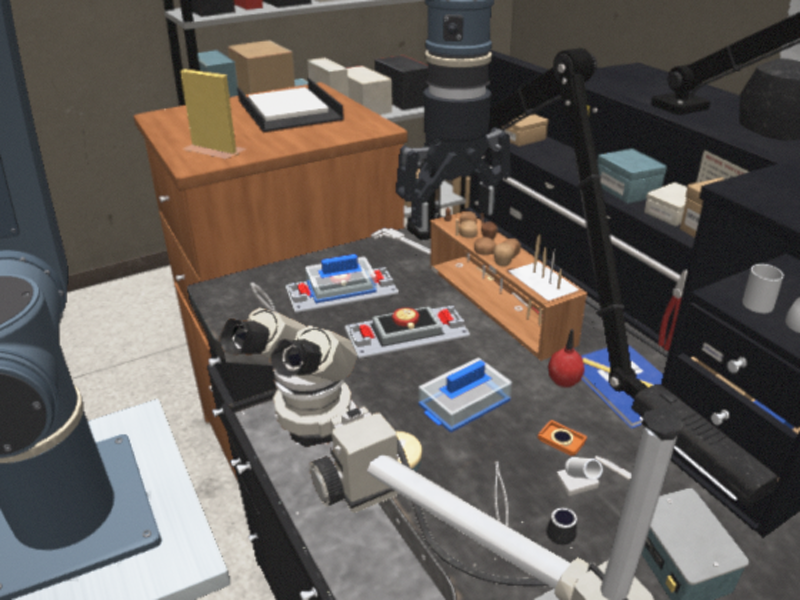

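View pics/wrist0.png

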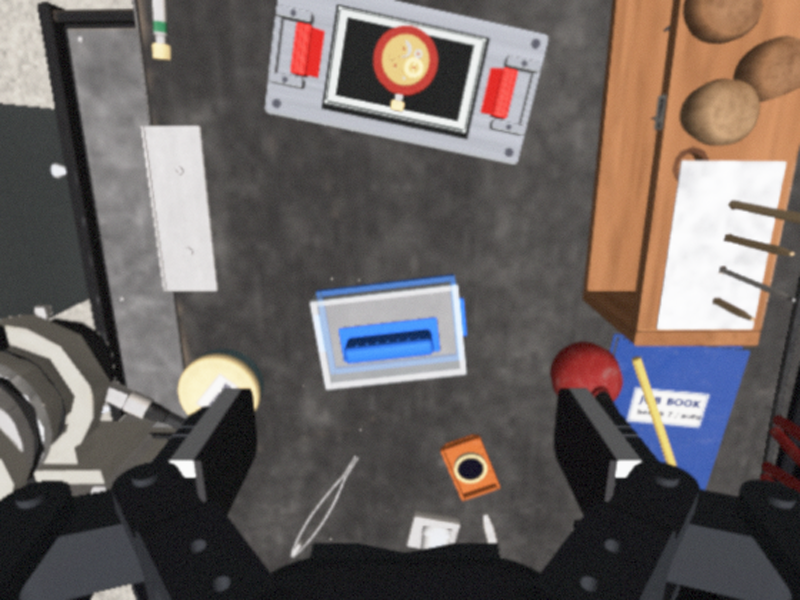

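The wrist view shows store_b (boss corners ~(337,5),(488,38),(468,135),(323,107)) and cover_b (top corners ~(313,300),(463,283),(467,375),(328,388)). The scene view shows store_a with its cover beyond, to the left. The microscope is at front right.

```bash
cat > h.py <<'E'
from rig import robot,kinematics,get_image,sensors
import cv2,numpy as np
def world(d,uv,z,s=0.7):
    uv=(np.array(uv,float).reshape(-1,2)+.5)*s-.5
    K=np.array(d["mtx"]);R=np.array(d["R"]);t=np.array(d["t"]);k=d["k1"]
    p=np.c_[(uv[:,0]-K[0,2])/K[0,0],(uv[:,1]-K[1,2])/K[1,1]]
    q=p.copy()
    for _ in range(20): q=p/(1+k*(q**2).sum(1,keepdims=True))
    r=np.c_[q,np.ones(len(q))]@R; c=-R.T@t
    return c+r*((z-c[2])/r[:,2])[:,None]
def save(d,n,box=None):
    i=d["img"][...,::-1]
    if box: i=i[box[1]:box[3],box[0]:box[2]]
    f=min(800/i.shape[1],600/i.shape[0])
    cv2.imwrite("pics/"+n,cv2.resize(i,None,fx=f,fy=f,interpolation=cv2.INTER_CUBIC)); return f
E
python3 - <<'E'
from h import *
np.set_printoptions(precision=4,suppress=True)
print(sensors.get_ee_rot(),robot.pinch_z)
w=get_image("wrist");s=get_image("scene")
print(-np.array(w["R"]).T@w["t"])
print("boss",P:=world(w,[(337,5),(488,38),(468,135),(323,107)],.025),P.mean(0))
print("cov",P:=world(w,[(313,300),(463,283),(467,375),(328,388)],.033),P.mean(0))
print("grip",world(w,[(345,352),(437,345)],.057))
print("storea plate",world(s,[(287,291),(380,266),(397,292),(300,309)],.010))
print("grip a",world(s,[(322,264),(355,257)],.057))
print("b plate", world(s,[(346,327),(462,307),(468,332),(357,354)],.010))
print("tin,blower",world(w,[(218,385)],.022),world(w,[(587,375)],.03))
E
```

```text
[-3.1398 -0.0002  1.5708] 0.0187
[0.5253 0.0729 0.3734]
boss [[0.4834 0.1565 0.025 ]
 [0.5763 0.1381 0.025 ]
 [0.5658 0.0807 0.025 ]
 [0.4723 0.0978 0.025 ]] [0.5244 0.1183 0.025 ]
cov [[ 0.4609 -0.0289  0.033 ]
 [ 0.5648 -0.0167  0.033 ]
 [ 0.57   -0.0858  0.033 ]
 [ 0.4685 -0.0963  0.033 ]] [ 0.5161 -0.0569  0.033 ]
grip [[ 0.485  -0.0579  0.057 ]
 [ 0.5462 -0.0529  0.057 ]]
storea plate [[0.4043 0.317  0.01  ]
 [0.5775 0.3126 0.01  ]
 [0.5619 0.2215 0.01  ]
 [0.4026 0.2547 0.01  ]]
grip a [[0.4616 0.2933 0.057 ]
 [0.5188 0.287  0.057 ]]
b plate [[0.4453 0.1718 0.01  ]
 [0.6301 0.1293 0.01  ]
 [0.6001 0.0667 0.01  ]
 [0.4299 0.1014 0.01  ]]
tin,blower [[ 0.3832 -0.0995  0.022 ]] [[ 0.6587 -0.0872  0.03  ]]
```

Run:
```python
from h import *
import pickle
robot.move_ptp([.515,.125,.205],[-3.1416,0,1.5708])
w=get_image("wrist"); pickle.dump(w,open("w1.pkl","wb"))
save(w,"w1.png"); print(sensors.get_clock(),sensors.get_ee_pos(),-np.array(w["R"]).T@w["t"])
```

```text
0.8667 [0.51503767 0.12483823 0.2049474 ] [0.51518158 0.19861185 0.37439102]
```

View pics/w1.png

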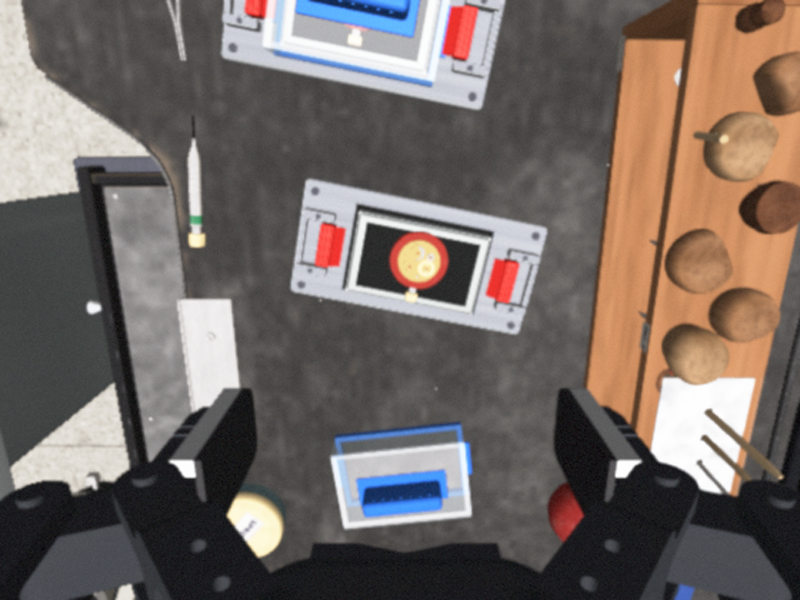

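Store_b plate corners are at (307,180),(547,227),(519,333),(291,291). Store_a's front plate corners are at (222,60),(481,108). Cover_b is at the bottom.

Run:
```python
from h import *
import pickle
np.set_printoptions(precision=4,suppress=True)
w=pickle.load(open("w1.pkl","rb"))
def rep(n,P):
    print(n,P[:,:2].tolist(),P.mean(0), [np.degrees(np.arctan2(*(P[b]-P[a])[1::-1])) for a,b in ((0,1),(3,2))],np.linalg.norm(P[1]-P[0]))
rep("b",world(w,[(307,180),(547,227),(519,333),(291,291)],.010))
rep("boss",world(w,[(360,210),(492,237),(475,313),(347,287)],.025))
rep("cov",world(w,[(331,456),(466,441),(471,515),(344,528)],.033))
rep("grip",world(w,[(362,487),(441,482),(442,508),(365,516)],.057))
P=world(w,[(222,60),(481,108)],.010);d=P[1]-P[0];d/=np.linalg.norm(d)
print("a",P,np.degrees(np.arctan2(d[1],d[0])),np.linalg.norm(P[1]-P[0]),P.mean(0)+.042*np.array([-d[1],d[0],0]))
```

```text
b [[0.4472815695129556, 0.17637231417765376], [0.6171064521037872, 0.1439873436792158], [0.6023868509724015, 0.06328566667954066], [0.43122739088397266, 0.09608137063744031]] [0.5245 0.1199 0.01  ] [np.float64(-10.796465148905824), np.float64(-10.846921158544259)] 0.17288515569930935
boss [[0.48502217759664523, 0.15744788315519742], [0.575497683172254, 0.1392115184713886], [0.566062837215333, 0.08412796099119736], [0.474578679857964, 0.10332073651933214]] [0.5253 0.121  0.025 ] [np.float64(-11.395924412799252), np.float64(-11.848443183904468)] 0.09229508170017993
cov [[0.4590127076731787, -0.029242035280724166], [0.5623920950761427, -0.015860049836338264], [0.5689839373868203, -0.0836486051462022], [0.4667563608140334, -0.09647061912680882]] [ 0.5143 -0.0563  0.033 ] [np.float64(7.375661383414964), np.float64(7.149057492818884)] 0.10424190747605243
grip [[0.48454451448883007, -0.03928991459129674], [0.5421555499656343, -0.0348925045576107], [0.5434286841968787, -0.057552506418087956], [0.48619189630606885, -0.06479450507092]] [ 0.5141 -0.0491  0.057 ] [np.float64(4.364883057719843), np.float64(7.211144339807889)] 0.05777861735723657
a [[0.3953 0.2534 0.01  ]
 [0.5664 0.2238 0.01  ]] -9.801526512666985 0.17357544332042063 [0.488 0.28  0.01 ]
```

View pics/side0.png

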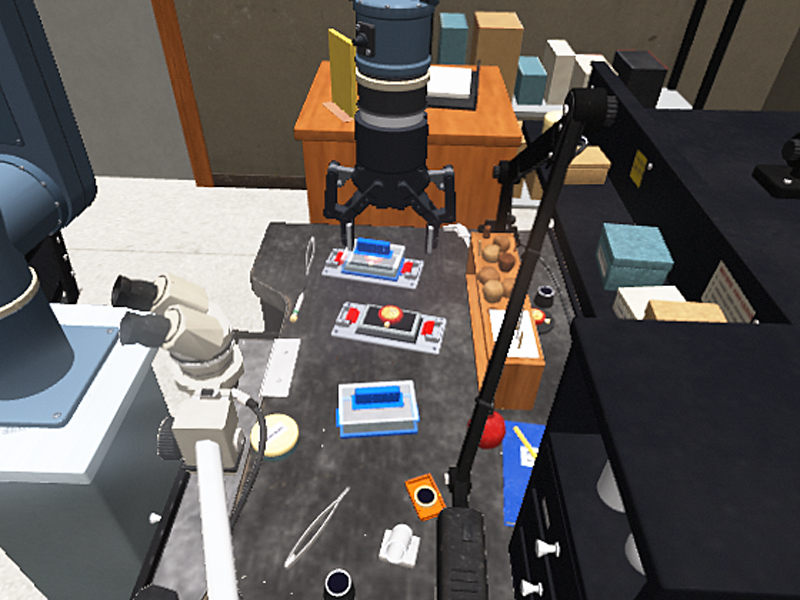

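Run:
```python
from h import *
for p,y in (([.515,-.057,.12],.122),([.515,-.057,.036],.122),([.525,.1205,.15],-.19),([.525,.1205,.046],-.19),([.488,.28,.046],-.18)):
  for a in (0,np.pi,-np.pi):
    print(p,a,kinematics.ik(p,[np.pi,0,y+a]))
```

```text
[0.515, -0.057, 0.12] 0 [-0.23970691  0.02766727 -0.09007814  1.45305092  0.          2.77988574]
[0.515, -0.057, 0.12] 3.141592653589793 [-0.23970691  0.02766727 -0.09007814  1.45305092  0.         -0.36170691]
[0.515, -0.057, 0.12] -3.141592653589793 [-0.23970691  0.02766727 -0.09007814  1.45305092  0.         -0.36170691]
[0.515, -0.057, 0.036] 0 [-0.23970691  0.06164882 -0.22370934  1.28543817  0.          2.77988574]
[0.515, -0.057, 0.036] 3.141592653589793 [-0.23970691  0.06164882 -0.22370934  1.28543817  0.         -0.36170691]
[0.515, -0.057, 0.036] -3.141592653589793 [-0.23970691  0.06164882 -0.22370934  1.28543817  0.         -0.36170691]
[0.525, 0.1205, 0.15] 0 [ 0.10109545  0.0776126   0.0214302   1.51461392  0.         -2.8504972 ]
[0.525, 0.1205, 0.15] 3.141592653589793 [0.10109545 0.0776126  0.0214302  1.51461392 0.         0.29109545]
[0.525, 0.1205, 0.15] -3.141592653589793 [0.10109545 0.0776126  0.0214302  1.51461392 0.         0.29109545]
[0.525, 0.1205, 0.046] 0 [ 0.10109545  0.10814468 -0.15374116  1.30891049  0.         -2.8504972 ]
[0.525, 0.1205, 0.046] 3.141592653589793 [ 0.10109545  0.10814468 -0.15374116  1.30891049  0.          0.29109545]
[0.525, 0.1205, 0.046] -3.141592653589793 [ 0.10109545  0.10814468 -0.15374116  1.30891049  0.          0.29109545]
[0.488, 0.28, 0.046] 0 [ 0.40172033  0.16910508 -0.08614615  1.31554509  0.         -2.55987233]
[0.488, 0.28, 0.046] 3.141592653589793 [ 0.40172033  0.16910508 -0.08614615  1.31554509  0.          0.58172033]
[0.488, 0.28, 0.046] -3.141592653589793 [ 0.40172033  0.16910508 -0.08614615  1.31554509  0.          0.58172033]
```

The side view confirms the layout: the microscope (~(200,370)) is clear of the path and the lamp arm is behind the blower. Now grasping.

Run:
```python
from h import *
np.set_printoptions(precision=4,suppress=True)
import pickle
r=[np.pi,0,.122+np.pi]
robot.move_ptp([.515,-.057,.13],r)
robot.set_gripper(.05)
w=get_image("wrist"); pickle.dump(w,open("w2.pkl","wb")); save(w,"w2.png")
print(robot.move_straight([.515,-.057,.037],.12,f_stop=6),sensors.get_ee_pos())
robot.set_gripper(0)
print(sensors.get_grip_width(),sensors.get_grasp_force(),sensors.get_ft_force())
robot.move_straight([.515,-.057,.06],.08)
print(sensors.get_grip_width(),sensors.get_ft_force(),sensors.get_wrist_torque(),sensors.get_clock())
w=get_image("wrist"); pickle.dump(w,open("w3.pkl","wb")); save(w,"w3.png")
```

```text
False [ 0.5157 -0.0572  0.0379]
7.613253777749428e-05 0.0 [-0.1149  0.254   0.3638]
1.7293148390334853e-05 [-0.8739  0.1777  0.7725] [ 0.014  -0.017   0.0201] 5.0333
```

View pics/w3.png

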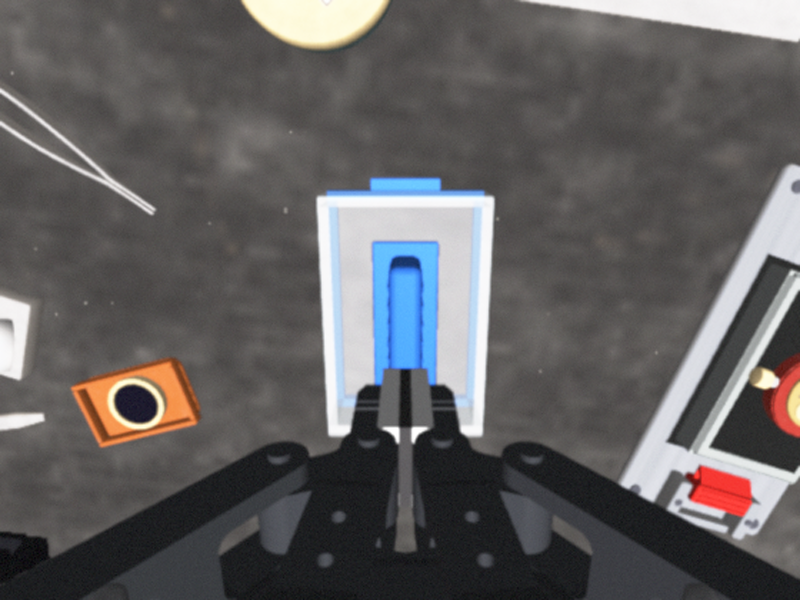

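The fingers closed on nothing. In the picture the fingertip is near (405,375), and the cover top corners are at (318,197),(493,197),(482,435),(330,435). I'll project the TCP and cover model to see why.

Run:
```python
from h import *
import pickle
np.set_printoptions(precision=4,suppress=True)
w=pickle.load(open("w3.pkl","rb"))
def proj(d,X):
    c=np.atleast_2d(X)@np.array(d["R"]).T+d["t"];q=c[:,:2]/c[:,2:];q*=1+d["k1"]*(q**2).sum(1,keepdims=True)
    K=d["mtx"];return (np.c_[q[:,0]*K[0][0]+K[0][2],q[:,1]*K[1][1]+K[1][2]]+.5)/.7-.5
print(sensors.get_ee_pos(),sensors.get_ee_rot(),-np.array(w["R"]).T@w["t"],np.array(w["R"])[2])
print("tcp",proj(w,[sensors.get_ee_pos()]))
P=world(w,[(318,197),(493,197),(482,435),(330,435)],.033);print(P,P.mean(0))
c=np.array([.515,-.057]);u=np.array([np.cos(.122),np.sin(.122)]);v=np.array([-u[1],u[0]])
for hx,hy,z in((.052,.034,.033),(.03,.006,.033),(.03,.006,.057),(.03,.0125,.057),(.03,.0125,.045)):
  print(z,hx,hy,proj(w,[[*(c+a*hx*u+b*hy*v),z] for a,b in((-1,-1),(-1,1),(1,1),(1,-1))]).round().tolist())
```

```text
[ 0.5154 -0.0571  0.0605] [-3.1412  0.0009 -3.0196] [ 0.4431 -0.0667  0.2306] [ 0.2894  0.0359 -0.9565]
tcp [[406.9466 356.4441]]
[[ 0.466  -0.0973  0.033 ]
 [ 0.4579 -0.0311  0.033 ]
 [ 0.5602 -0.0181  0.033 ]
 [ 0.5684 -0.0845  0.033 ]] [ 0.5131 -0.0577  0.033 ]
0.033 0.052 0.034 [[318.0, 201.0], [496.0, 201.0], [484.0, 440.0], [330.0, 440.0]]
0.033 0.03 0.006 [[392.0, 258.0], [422.0, 258.0], [421.0, 395.0], [393.0, 395.0]]
0.057 0.03 0.006 [[390.0, 272.0], [425.0, 272.0], [423.0, 424.0], [391.0, 424.0]]
0.057 0.03 0.0125 [[372.0, 272.0], [443.0, 272.0], [440.0, 424.0], [375.0, 424.0]]
0.045 0.03 0.0125 [[374.0, 264.0], [441.0, 264.0], [438.0, 409.0], [376.0, 409.0]]
```

View pics/w2.png

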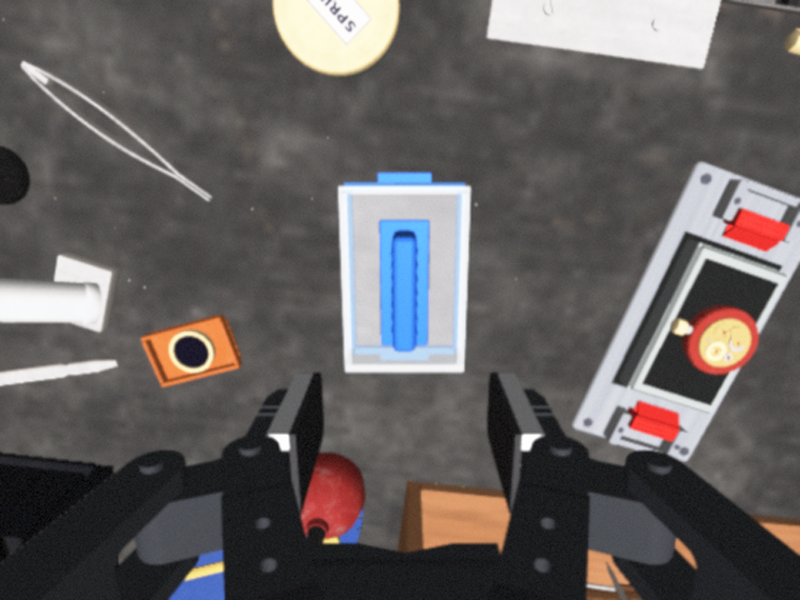

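The projection shows the fingers centred over the grip, so the open question is height. I'll probe it with shut fingers, then retry.

Run:
```python
from h import *
import pickle
np.set_printoptions(precision=4,suppress=True)
print(robot.move_straight([.5135,-.0575,.050],.04,f_stop=3),sensors.get_ee_pos(),sensors.get_ft_force())
robot.move_straight([.5135,-.0575,.066],.1)
robot.set_gripper(.03);print(sensors.get_grip_width())
print(robot.move_straight([.5135,-.0575,.036],.06,f_stop=5),sensors.get_ee_pos(),sensors.get_ft_force())
robot.set_gripper(.012);print(sensors.get_grip_width(),sensors.get_grasp_force(),sensors.get_ft_force())
robot.set_gripper(.008);print(sensors.get_grip_width(),sensors.get_grasp_force(),sensors.get_ft_force(),sensors.get_clock())
s=get_image("side");save(s,"s4.png",(200,180,340,285))
```

```text
False [ 0.5126 -0.0573  0.049 ] [-0.2497 -0.6266 -0.903 ]
0.02986784018101746
False [ 0.5133 -0.0575  0.0357] [0.1455 0.367  0.4459]
0.011907409480247164 0.0 [ 0.5131  0.9159 -0.364 ]
0.007800347194961728 0.0 [ 0.0969 -0.1505 -0.4808] 7.375
```

View pics/s4.png

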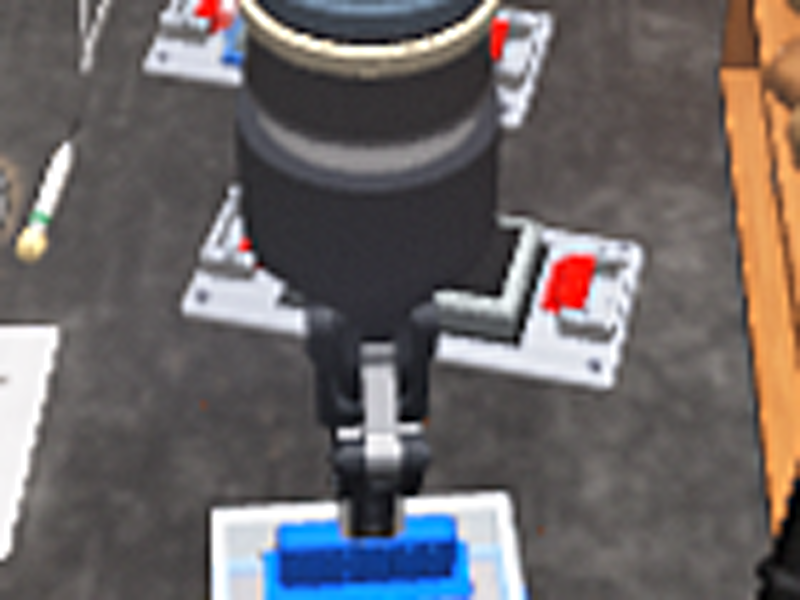

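The fingers appear behind or above the grip (fingertip ~crop (372,535), grip top rows 517–545). I'll compare this with projections.

```bash
cat >> h.py <<'E'
def proj(d,X):
    c=np.atleast_2d(X)@np.array(d["R"]).T+d["t"];q=c[:,:2]/c[:,2:];q=q*(1+d["k1"]*(q**2).sum(1,keepdims=True))
    K=d["mtx"];return np.c_[q[:,0]*K[0][0]+K[0][2],q[:,1]*K[1][1]+K[1][2]]
E
python3 - <<'E'
from h import *
np.set_printoptions(precision=4,suppress=True)
s=get_image("side");f=800/140
cr=lambda X:((proj(s,X)-[200,180])*f).round().tolist()
print("tcp",sensors.get_ee_pos(),cr([sensors.get_ee_pos()]))
c=np.array([.5135,-.0575]);u=np.array([np.cos(.122),np.sin(.122)]);v=np.array([-u[1],u[0]])
for hx,hy,z in((.052,.034,.033),(.03,.006,.033),(.03,.006,.057)):
  print(z,hx,hy,cr([[*(c+a*hx*u+b*hy*v),z] for a,b in((-1,-1),(-1,1),(1,1),(1,-1))]))
w=get_image("wrist");save(w,"w5.png")
S=get_image("scene")
g=proj(S,[[.5135,-.0575,.05]])[0];print(g)
save(S,"sc5.png",(int(g[0])-70,int(g[1])-60,int(g[0])+70,int(g[1])+45))
E
```

```text
tcp [ 0.5135 -0.0575  0.036 ] [[372.0, 563.0]]
0.033 0.052 0.034 [[221.0, 660.0], [217.0, 503.0], [512.0, 486.0], [536.0, 640.0]]
0.033 0.03 0.006 [[285.0, 588.0], [283.0, 561.0], [458.0, 551.0], [462.0, 578.0]]
0.057 0.03 0.006 [[283.0, 541.0], [282.0, 514.0], [460.0, 504.0], [464.0, 531.0]]
[326.3315 261.454 ]
```

View pics/sc5.png

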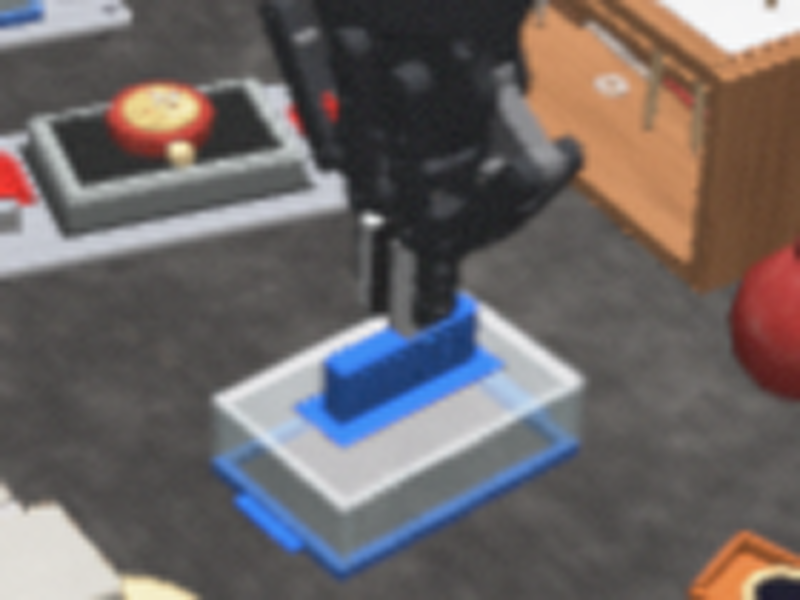

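The scene view shows the fingertips on top of the grip (tips ~(405,330)), with TCP reading z=0.036. So the real tips are about 19 mm higher than the TCP reading implies. I'll descend guarded with the fingers straddling the grip.

Run:
```python
from h import *
np.set_printoptions(precision=4,suppress=True)
robot.move_straight([.5135,-.0575,.045],.1)
robot.set_gripper(.035);f0=np.array(sensors.get_ft_force())
print(robot.move_straight([.5135,-.0575,.012],.04,f_stop=3),sensors.get_ee_pos(),sensors.get_ft_force()-f0)
p=sensors.get_ee_pos()
robot.move_straight([.5135,-.0575,p[2]+.003],.05)
robot.set_gripper(0);print(sensors.get_grip_width(),sensors.get_grasp_force(),sensors.get_ft_force()-f0,sensors.get_ee_pos(),sensors.get_clock())
```

```text
False [ 0.5138 -0.0576  0.0123] [1.088  1.1984 1.3712]
0.010294981299786395 62.6213264465332 [ 0.3635 -0.1539  2.8984] [ 0.5138 -0.0576  0.0157] 9.7583
```

Gripped at TCP z=0.0157 with the cover's foot on the bench. Next: lift, hover over store_b, and compare both in one wrist view.

Run:
```python
from h import *
import pickle
np.set_printoptions(precision=4,suppress=True)
f0=np.array(sensors.get_ft_force())
robot.move_straight([.5138,-.0576,.09],.12)
print(sensors.get_grip_width(),sensors.get_ft_force()-f0)
r=[np.pi,0,-.190+np.pi]
robot.move_ptp([.525,.1203,.09],r)
robot.move_straight([.525,.1203,.064],.1)
robot.hold(.2)
w=get_image("wrist");pickle.dump(w,open("w6.pkl","wb"));save(w,"w6.png")
print(sensors.get_ee_pos(),sensors.get_ee_rot(),sensors.get_ft_force()-f0,sensors.get_clock())
```

```text
0.010470364950809186 [-0.5761  0.7523 -3.4126]
[0.5257 0.1202 0.0648] [3.1412 0.0014 2.9513] [ 0.7906  0.8292 -2.8171] 11.9333
```

View pics/w6.png

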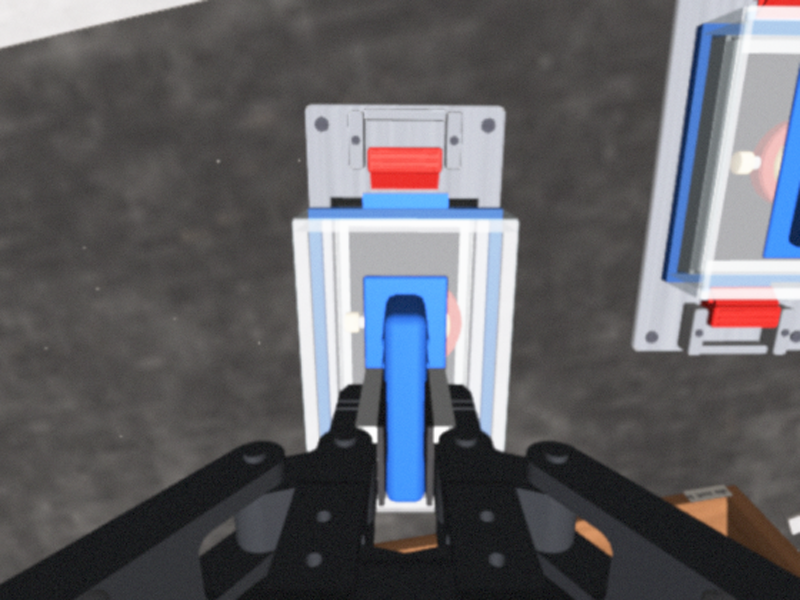

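Store_b's near plate corners are at (306,106),(504,106). The cover tongue's outer edge is at (363..448,194) and the cover top's near corners at (293,221),(517,221).

Run:
```python
from h import *
import pickle
np.set_printoptions(precision=4,suppress=True)
w=pickle.load(open("w6.pkl","rb"));t=np.array([.5257,.1202]);y=2.9513-np.pi
u=np.array([np.cos(y),np.sin(y)]);v=np.array([-u[1],u[0]])
L=lambda P:np.c_[(P[:,:2]-t)@u,(P[:,:2]-t)@v]
fz=.0648-.0157
for n,uv,z in(("plate near",[(306,105),(504,105)],.010),("plate edges",[(309,190),(501,190)],.010),("catch top face",[(368,148),(442,148)],.024),("tongue",[(363,194),(448,194)],fz+.003),("top",[(293,221),(517,221)],fz+.033),("top far",[(309,440),(503,440)],fz+.033),("gripnear",[(386,300),(427,300)],fz+.057),("gripfar",[(388,500),(425,500)],fz+.057)):
    P=L(world(w,uv,z));print(n,P.tolist(),P.mean(0))
print("a corner",world(w,[(633,351)],.01),"expect", np.array([.488,.28])+.088*np.array([np.cos(-.175),np.sin(-.175)])-.042*np.array([-np.sin(-.175),np.cos(-.175)]))
```

```text
plate near [[-0.08921720834116093, -0.04112394166658942], [-0.08924622966128769, 0.04046268246702341]] [-0.0892 -0.0003]
plate edges [[-0.05479450269870722, -0.041684093408170614], [-0.05480199215825957, 0.041040350495612575]] [-0.0548 -0.0003]
catch top face [[-0.07221192713654227, -0.014969458759125932], [-0.07221847632706924, 0.014244858033632183]] [-0.0722 -0.0004]
tongue [[-0.05684704866858772, -0.015131078067452543], [-0.05684957593705236, 0.01466595928075296]] [-0.0568 -0.0002]
top [[-0.05165566790027579, -0.03376007884272774], [-0.05165485772543331, 0.03286177056487795]] [-0.0517 -0.0004]
top far [[0.02258767527162709, -0.0330641473005886], [0.02264559203265524, 0.032882520119859544]] [ 0.0226 -0.0001]
gripnear [[-0.034372810343526274, -0.0054760899854454015], [-0.03436968838767206, 0.0052627534292840625]] [-0.0344 -0.0001]
gripfar [[0.02793158087804088, -0.005553471726599908], [0.027944623758838355, 0.005479470162786619]] [ 0.0279 -0.    ]
a corner [[0.5658 0.2224 0.01  ]] expect [0.5673 0.2233]
```

Corrected offset: cover −1.3 mm along x. Descending guarded.

Run:
```python
from h import *
np.set_printoptions(precision=4,suppress=True)
robot.move_straight([.5242,.1205,.05],.06);robot.hold(.2)
e=sensors.get_ee_pos();f0=np.array(sensors.get_ft_force());print(e)
x,y=.5242+.5244-e[0],.1205+.1204-e[1]
print(robot.move_straight([x,y,.036],.04,f_stop=5),sensors.get_ee_pos(),sensors.get_ft_force()-f0,sensors.get_wrist_torque(),sensors.get_clock())
```

```text
[0.5244 0.1206 0.0502]
False [0.5238 0.1203 0.0355] [-2.1383  0.1385 -1.0433] [ 0.0429  0.023  -0.0495] 13.0167
```

```bash
cat >> h.py <<'E'
def step(x,y,z0,z1,dz,fz0,flim):
    """step z from z0 to z1; stop when |Fz-fz0|>flim; log"""
    n=int(round(abs(z1-z0)/dz))
    for z in np.linspace(z0,z1,n+1)[1:]:
        robot.move_straight([x,y,z],.02)
        f=sensors.get_ft_force()[2]-fz0;p=sensors.get_ee_pos()
        print(f"cmd {z:.4f} z {p[2]:.4f} F {f:.1f} w {sensors.get_grip_width():.4f}")
        if abs(f)>flim:return z
    return z1
E
python3 - <<'E'
from h import *
f0=sensors.get_ft_force()[2]
z=step(.5243,.1203,.036,.023,.001,f0,18)
robot.hold(.2);print(sensors.get_ft_force(),f0,sensors.get_ee_pos(),sensors.get_clock())
E
```

```text
cmd 0.0350 z 0.0350 F 0.7 w 0.0103
cmd 0.0340 z 0.0340 F 0.0 w 0.0106
cmd 0.0330 z 0.0336 F 5.1 w 0.0104
cmd 0.0320 z 0.0330 F 8.0 w 0.0104
cmd 0.0310 z 0.0325 F 8.7 w 0.0102
cmd 0.0300 z 0.0321 F 11.2 w 0.0100
cmd 0.0290 z 0.0317 F 12.9 w 0.0103
cmd 0.0280 z 0.0293 F 3.4 w 0.0100
cmd 0.0270 z 0.0258 F 0.5 w 0.0103
cmd 0.0260 z 0.0257 F 2.2 w 0.0102
cmd 0.0250 z 0.0257 F 7.4 w 0.0104
cmd 0.0240 z 0.0257 F 11.9 w 0.0098
cmd 0.0230 z 0.0257 F 16.1 w 0.0105
[-6.80719088 -0.31674972 13.21311971] -2.176215634992146 [0.52406402 0.12017966 0.02564928] 16.4667
```

Snapped home: TCP at 0.0257, exactly the predicted home height. Now the tug.

Run:
```python
from h import *
f0=-2.2
robot.move_straight([.5243,.1203,.027],.03)
z=step(.5243,.1203,.027,.033,.0005,f0,8.2)
for _ in range(5): robot.hold(.2);print(sensors.get_ft_force(),sensors.get_ee_pos()[2])
robot.move_straight([.5243,.1203,.0262],.02);robot.hold(.1);print(sensors.get_ft_force(),sensors.get_clock())
```

```text
cmd 0.0275 z 0.0270 F 0.5 w 0.0102
cmd 0.0280 z 0.0277 F 0.1 w 0.0100
cmd 0.0285 z 0.0278 F -3.9 w 0.0102
cmd 0.0290 z 0.0279 F -8.3 w 0.0101
[  4.35474007  -0.08476735 -14.06665904] 0.027945298534567675
[  4.86227969  -0.15996667 -17.08729407] 0.028033282124247716
[  5.37362238  -0.22104306 -18.27707815] 0.028089487394837735
[  6.57866073   0.80738557 -19.32580849] 0.028042479500918524
[  5.30917377   1.09610624 -18.42725931] 0.02805598989955843
[-1.04016803 -0.55082944 -3.65998155] 19.1417
```

Latched and held, though the controller wound up to about 16 N. I'll repeat with a regulated 8 N pull, then let go and hover over store_a.

```bash
cat >> h.py <<'E'
def tug(x,y,z,F=8.5,T=1.0,zmax=.06,fb=None):
    """regulated upward pull of F (relative to force fb); returns False if it rises beyond zmax"""
    t0=None;n=0
    while n<40:
        n+=1
        f=fb-sensors.get_ft_force()[2];p=sensors.get_ee_pos()[2];c=sensors.get_clock()
        print(f"{c:.2f} F {f:.1f} z {p:.4f}")
        if p>zmax:return False
        if f>F-2.5 and t0 is None:t0=c
        if t0 and c-t0>T:return True
        z+=np.clip((F-f)*1e-4,-.0005,.0005)
        robot.move_straight([x,y,z],.02)
E
python3 - <<'E'
from h import *
import pickle
print(tug(.5243,.1203,.0278,fb=-2.2,zmax=.031))
robot.move_straight([.5243,.1203,.0262],.02);robot.hold(.1);print(sensors.get_ft_force(),sensors.get_ee_pos())
robot.set_gripper(.04)
robot.move_straight([.5243,.1203,.09],.15)
robot.move_ptp([.487,.2795,.085],[np.pi,0,-.172+np.pi]);robot.hold(.15)
w=get_image("wrist");pickle.dump((w,sensors.get_ee_pos(),sensors.get_ee_rot()),open("w7.pkl","wb"));save(w,"w7.png")
print(sensors.get_ee_pos(),sensors.get_ee_rot(),sensors.get_clock())
E
```

```text
19.14 F 1.5 z 0.0277
19.40 F 7.7 z 0.0279
19.65 F 10.7 z 0.0279
19.90 F 9.6 z 0.0279
20.15 F 9.8 z 0.0279
20.40 F 9.9 z 0.0279
20.65 F 8.4 z 0.0279
True
[ 1.34597458  0.71939667 -2.39717146] [0.52493453 0.12035677 0.02764606]
[0.48740098 0.27817457 0.08471011] [-3.14105550e+00 -2.51685335e-04  2.96744940e+00] 22.8583
```

View pics/w7.png

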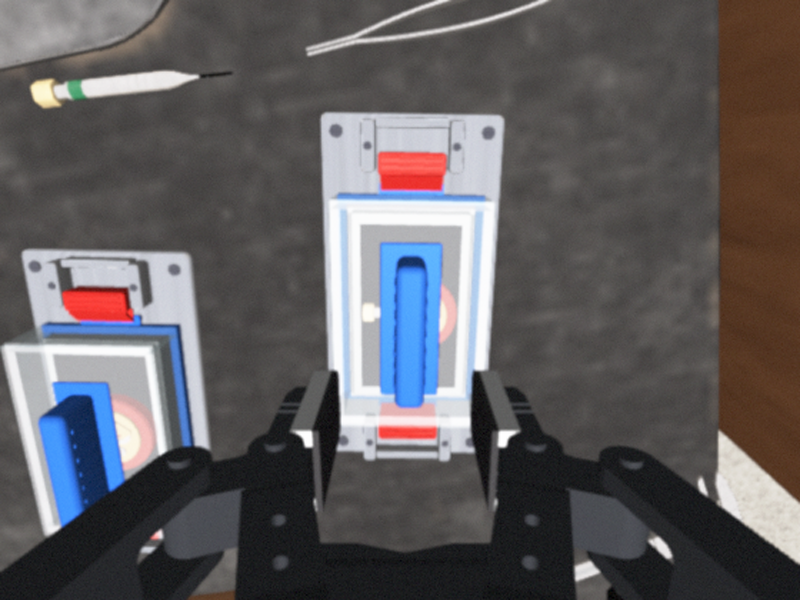

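Store_a is aligned with the tool: near plate corners (321,113),(504,113), grip top from (397..427,262) to (395..424,405). Its near tongue is hidden under the catch.

Run:
```python
from h import *
import pickle
w,e,r=pickle.load(open("w7.pkl","rb"));y=r[2]-np.pi
u=np.array([np.cos(y),np.sin(y)]);v=np.array([-u[1],u[0]])
L=lambda P:np.c_[(P[:,:2]-e[:2])@u,(P[:,:2]-e[:2])@v].round(4)
for n,uv,z in(("plate",[(321,112),(504,113)],.01),("platefar",[(338,455),(478,459)],.01),("catch",[(379,152),(446,152)],.024),("top h",[(330,201),(497,201),(490,401),(339,398)],.043),("top p",[(330,201),(497,201)],.051),("grip",[(397,262),(427,262),(424,405),(396,405)],.067)):
    print(n,L(world(w,uv,z)).tolist())
```

```text
plate [[-0.088, -0.0382], [-0.0876, 0.0442]]
platefar [[0.0893, -0.0371], [0.0918, 0.04]]
catch [[-0.0708, -0.0116], [-0.0708, 0.0174]]
top h [[-0.0517, -0.0309], [-0.0518, 0.0372], [0.0388, 0.0387], [0.0373, -0.0305]]
top p [[-0.0525, -0.0298], [-0.0526, 0.0357]]
grip [[-0.0316, -0.0033], [-0.0317, 0.0079], [0.0279, 0.0074], [0.0279, -0.004]]
```

Run:
```python
from h import *
r=[np.pi,0,-.177+np.pi]
robot.move_straight([.4879,.2810,.07],.08,rotation=r);robot.hold(.15)
e=sensors.get_ee_pos();f0=np.array(sensors.get_ft_force());print(e,f0)
x,y=2*.4879-e[0],2*.2810-e[1]
print(robot.move_straight([x,y,.0285],.06,f_stop=4),sensors.get_ee_pos(),sensors.get_ft_force()-f0)
robot.set_gripper(0);robot.hold(.1)
f=sensors.get_ft_force();p=sensors.get_ee_pos()
print(sensors.get_grip_width(),f-f0,p)
print(tug(x,y,.0285,fb=f0[2]-1.2,zmax=.0365),sensors.get_ee_pos(),sensors.get_ft_force()-f0,sensors.get_clock())
```

```text
[0.48799566 0.28095862 0.07007738] [ 0.07073145  0.05545939 -0.5551639 ]
False [0.48800832 0.28112769 0.02868805] [-0.39423391  0.21992511  0.70923757]
0.009869529870424477 [ 0.6761973  -2.22220369  2.87462539] [0.48827932 0.28099521 0.0291577 ]
24.66 F -4.1 z 0.0292
24.91 F -3.0 z 0.0291
25.16 F -0.8 z 0.0292
25.41 F -0.2 z 0.0294
25.66 F -0.2 z 0.0304
25.91 F -0.1 z 0.0309
26.16 F 2.7 z 0.0310
26.41 F 6.2 z 0.0311
26.66 F 9.2 z 0.0312
26.91 F 12.6 z 0.0313
27.16 F 11.6 z 0.0313
27.41 F 11.4 z 0.0312
27.66 F 9.1 z 0.0312
True [0.48747153 0.28087542 0.03121949] [ -0.71399578  -0.99367922 -10.324724  ] 27.6583
```

Held at ~10 N after 2 mm of play. Checking the moment for a one-ended hang, then a confirming press, a final tug and release.

Run:
```python
from h import *
np.set_printoptions(precision=3,suppress=True)
x,y=.4878,.2810
print("pull",sensors.get_ft_force(),sensors.get_wrist_torque(),sensors.get_ee_rot())
robot.move_straight([x,y,.030],.02);robot.hold(.1);print("slack",sensors.get_wrist_torque())
step(x,y,.030,.0255,.0005,-1.8,15)
print(sensors.get_wrist_torque())
robot.move_straight([x,y,.030],.02)
print(tug(x,y,.0310,fb=-1.8,zmax=.036,T=.8),sensors.get_wrist_torque())
robot.move_straight([x,y,.0290],.02);robot.hold(.15);print(sensors.get_ft_force(),sensors.get_ee_pos())
robot.set_gripper(.04);robot.move_straight([x,y,.09],.15);print(sensors.get_clock())
```

```text
pull [ -0.643  -0.938 -10.88 ] [-0.147 -0.146  0.059] [-3.141 -0.001  2.965]
slack [-0.083  0.256 -0.04 ]
cmd 0.0295 z 0.0309 F 0.7 w 0.0100
cmd 0.0290 z 0.0297 F 0.9 w 0.0098
cmd 0.0285 z 0.0291 F 2.8 w 0.0103
cmd 0.0280 z 0.0290 F 7.9 w 0.0100
cmd 0.0275 z 0.0290 F 9.2 w 0.0100
cmd 0.0270 z 0.0290 F 10.3 w 0.0100
cmd 0.0265 z 0.0290 F 12.6 w 0.0103
cmd 0.0260 z 0.0289 F 14.8 w 0.0102
cmd 0.0255 z 0.0289 F 16.2 w 0.0101
[-0.744  1.066 -0.007]
30.63 F -0.8 z 0.0292
30.88 F 0.2 z 0.0308
31.13 F 3.4 z 0.0310
31.38 F 8.1 z 0.0312
31.63 F 11.7 z 0.0313
31.88 F 13.3 z 0.0313
32.13 F 13.7 z 0.0313
32.38 F 9.8 z 0.0312
True [-0.145 -0.064  0.056]
[-1.416 -2.235 -1.112] [0.489 0.282 0.031]
33.7417
```

Both hold. Last, a light touch on each grip top to make sure both covers are seated after release.

Run:
```python
from h import *
robot.set_gripper(0)
for x,y,a in((.4878,.2810,-.177),(.5243,.1203,-.190)):
    robot.move_ptp([x,y,.085],[np.pi,0,a+np.pi])
    robot.move_straight([x,y,.060],.1)
    h=robot.move_straight([x,y,.040],.03,f_stop=5);print(h,sensors.get_ee_pos(),sensors.get_ft_force())
    robot.move_straight([x,y,.10],.15)
print(sensors.get_clock())
s=get_image("scene");save(s,"end.png")
```

```text
True [0.48741858 0.28086735 0.04059328] [0.40826515 0.51808025 4.24748027]
True [0.52391179 0.1201885  0.04059108] [-0.29625616  0.74118106  4.26636514]
38.3083
```

Both grips were touched at the same height (0.0406), so both covers are seated.

```bash
python3 -c "
from rig import robot
print(robot.close_job())"
```

```text
the job is handed in; nothing more can be done
None
```

I set cover_b on store_b, pressed it home and tugged it, and it held; cover_a was already latched and also held when tugged, so both covers were left home and released, and the job was handed in at about 38 s; the one deviation was cover_b's first tug, which rose to about 16 N before I repeated it at about 8–10 N.

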